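# Open the overlapping double doors of a laundry cupboard

## Task

Open up the small counter-top cupboard so that its stock can be reached: tip its hook latch up, swing open the leaf that carries the cover strip first, and only then the leaf tucked behind that strip. Leave both leaves standing wide open, about square to the cupboard's front or wider, and do not disturb the soap and the spool on its tray top or the brush and the spray can beside it.

Things in the scene. Friction and masses are not known exactly. Their poses are not given: they have to be found in the camera images.
- cupboard: Fixed plywood cupboard 310 mm wide (own y), 128 mm deep (x = -70 to +58), 200 mm high. Origin: on its underside, mid-width; front faces own -x, z up. Two upright grey leaves side by side, each 12 mm thick, 150 mm wide, close its front: outer faces at x = -70 mm, inner faces at x = -58 mm, top edges at z = 200 mm. Both hinges and the latch stay where they are left.
- tray (a point): Middle (cupboard x = -4 mm) of the floor of the recessed tray on the cupboard's top (z = 155 mm). Side and back walls rise to z = 200 mm, the back wall's inner face at x = +50 mm; at the front the leaves' own top 45 mm edge the tray, so a fingertip can reach down behind either leaf from above and push it open from inside. Clear for 55 mm behind the leaves, save for the latch.
- cover_leaf (a joint): Angle of the right-hand leaf (own -y side), rad: 0 shut, grows as its free edge swings out to the front, stop at 1.9; friction 0.06 N m. A strip on the front of its free edge reaches 10 mm over the other leaf, which cannot open before it. Upright pull bar, 10 mm thick, 28 mm off the face, 105 mm from the hinge, z = 66 to 156 mm. Held shut by the latch hook (3 mm play).
- cover_leaf_hinge (a point): Point on the hinge axis of the right-hand leaf at its top edge, mid-thickness (cupboard x = -64, y = -153, z = 200 mm).
- cover_leaf_pull (a point): Point on the top edge of the right-hand leaf, mid-thickness, 118 mm from its hinge axis, 32 mm from its free edge; moves with the leaf.
- tucked_leaf (a joint): Angle of the left-hand leaf (own +y side), rad: 0 shut, grows as its free edge swings out to the front, stop at 1.9; friction 0.06 N m. No handle; its free edge lies behind the cover strip of the right-hand leaf, and if pulled too early it drags that leaf along.
- tucked_leaf_hinge (a point): Point on the hinge axis of the left-hand leaf at its top edge, mid-thickness (cupboard x = -64, y = +153, z = 200 mm).
- tucked_leaf_pull (a point): Point on the top edge of the left-hand leaf, mid-thickness, 118 mm from its hinge axis, 32 mm from its free edge; moves with the leaf.
- latch_hook (a joint): Angle of the steel hook latch, rad: 0 when hooked, grows as the hook tips up and back over the tray; stop at 1.75, friction 0.07 N m. Starts hooked, at 0 to 0.12. It frees the right-hand leaf from about 0.3 and is clear of it above 0.35.
- latch_ball (a point): Centre of the black 20 mm ball on the latch's upright thumb post (12 mm thick), 60 mm above the pivot, at cupboard z = 248 mm when hooked. Pushing ball or post level towards the cupboard's back (own +x) tips the hook up. The latch's 14 mm wide arm runs from the post's foot 59 mm forward over the leaf's top edge; its upper face is at z = 211 mm.
- latch_pivot (a point): Latch pivot (axis along the cupboard's y) on a bracket in the tray, 38 mm behind the inner face of the right-hand leaf, 47 mm from that leaf's hinge: cupboard x = -20, y = -106, z = 188 mm.
- soap_bar_mid (a point): Centre of the white soap bar, 39 x 87 x 24 mm, lying loose at the back of the tray, left of the middle: leave it.
- thread_spool_mid (a point): Centre of the thread spool, 29 mm across, 48 mm high, standing loose at the back of the tray near its left end: leave it.
- starch_spray_mid (a point): Centre of the spray can, 59 mm across, 192 mm high, standing loose on the table left of the cupboard: leave it.
- scrub_brush_mid (a point): Centre of the grey scrubbing brush with a bow handle, 61 x 155 x 91 mm (long along its own y), standing bristles down, loose on the table right of the cupboard: leave it.

How it is judged:
On the way, in this order (a step that is already met when the one before it is completed fails the run):
1. the hook latch is tipped up (over 0.35 rad) while both leaves are still shut (value of joint latch_hook above 0.35 rad and value of joint cover_leaf below 0.2 rad and value of joint tucked_leaf below 0.15 rad), for 0.1 s.
2. the leaf with the cover strip is open (over 0.6 rad) while the tucked leaf is still shut (value of joint cover_leaf above 0.6 rad and value of joint tucked_leaf below 0.15 rad), for 0.1 s.
At the end, for the whole second after the job is handed in: Both leaves stand open by more than 1.3 rad (75 degrees) and are at rest (value of joint each of cover_leaf, tucked_leaf above 1.3 rad and velocity of joint cover_leaf between -0.1 and 0.1 rad/s and velocity of joint tucked_leaf between -0.1 and 0.1 rad/s); the robot touches nothing.
It fails at once if the soap bar is shifted by more than 25 mm or tipped (distance of soap_bar_mid from where it was at the start of the episode above 0.025 m or angle between soap_bar_mid's own z axis and vertical above 0.35 rad).
It fails at once if the thread spool is shifted by more than 25 mm or tipped (distance of thread_spool_mid from where it was at the start of the episode above 0.025 m or angle between thread_spool_mid's own z axis and vertical above 0.35 rad).
It fails at once if the spray can is shifted by more than 25 mm or tipped (distance of starch_spray_mid from where it was at the start of the episode above 0.025 m or angle between starch_spray_mid's own z axis and vertical above 0.35 rad).
It fails at once if the brush is shifted by more than 25 mm or tipped (distance of scrub_brush_mid from where it was at the start of the episode above 0.025 m or angle between scrub_brush_mid's own z axis and vertical above 0.35 rad).
It also fails if it takes over 59 s, if anything falls off the work surface, if the arm or the gripper's body presses on something with over 40 N, if the wrist force passes 120 N, or if a joint passes its speed limit or range.

## Robot

A 6-joint arm with a two-finger parallel gripper is mounted at the origin on a cart in front of the work surface, level with it; the furniture and walls round the work are solid. World frame = base frame: x ahead of the robot, y to its left, z up, the work surface at z = 0. Lengths are in m, angles in rad, forces in N, time in s.
With the tool pointing down it reaches from about 0.35 to 0.775 m from the base axis. Payload 5.5 kg.
Tool frame: the origin (TCP) lies at the very end of the fingers, on their centre line; the grasp point (between the pads) lies 19 mm behind it; z points along the fingers, y is the line along which they close (so a half turn about z gives the same grasp; the last joint's range is limited). The gripper opens to 85 mm and grips with 20 to 120 N. Pads are 22 mm wide; open, the fingers measure 114 mm over their backs; the gripper's body (76 mm by 85 mm) begins 54 mm behind the grasp point. The pads swing forward as they close: fully open they stand 13 mm farther back than shut.
Start: joints at [1.071, 0.313, 0.046, 1.304, 0, 1.431], TCP at [0.202, 0.538, 0.231] pointing down, gripper open.
Joint ranges: [-2.76, 2.76], [-0.86, 1.69], [-1.03, 1.26], [-2.2, 2.34], [-1.47, 1.5], [-3.14, 3.14]. Speed limits (rad/s): [2.57, 2.57, 3.14, 3.14, 3.14, 3.14].

## Interface

Orientations are given as a unit quaternion [w, x, y, z].
In Python, from workcell import env, read_camera, get_calibration gives the robot as it stands.
- The arm moves only by the tool jog_arm, never from a script. Its argument "motion" is one flat list of numbers, 7 for each row, row after row: the shift along the tool's x, y, z as a fraction of full scale, then the turn, a rotation vector about the tool's x, y, z as a fraction of full scale, then the opening, from 0 (shut) to 1 (fully open). In form: [x, y, z, wx, wy, wz, grip, x, y, z, wx, wy, wz, grip, ...]. A call has 1 to 12 rows; each row is the pose to reach, as a shift and turn from the pose commanded when the call began, along the tool's axes at that moment; what a row does not reach only later rows make up. Full scale, the value 1, is 0.2 m for a shift and 90 degrees for a turn. A row lasts 1/8 s, in which the tool goes at most 62.5 mm and 10.7 degrees, less where a joint would pass 70% of its speed; a pose out of reach is approached as far as the arm can. A call with a number of a shift or a turn outside -1 to 1 is refused whole. A call with a gripper value outside its range is refused whole. The fingers move at their own pace and stop on an object; "newtons" is the grip in N (left out, the last holds). Time passes only in rows, so rows that repeat a pose let the fingers close. It gives the time, the measured TCP pose, the force, the opening and the grip force at its end, in the units of the state.
- env.get_state(): the state, without advancing time (a new reading comes with each control period).
- read_camera(name): name is "scene" or "top" or "wrist"; returns the picture (384x512x3 uint8, red, green, blue); there is no depth.
- get_calibration(name): a dict with "fx", "fy", "cx", "cy" (pixels), "world_from_camera" (4x4, takes a point from camera to world coordinates). Camera axes: x right, y down, z forward; pixel columns grow to the right and rows downward; lengths in m; the calibration is good to about 2 mm. A picture is of the moment at which its call begins: read the wrist's pose just before it. get_calibration takes no time and is no camera call; for the wrist camera it gives the pose at the moment of the call.
- env.hand_in(): hands the job in; it is judged then, once.
The state is a dict: "clock": time; "joint_pos": joint angles; "qvel": joint speeds; "tau": joint torques, N m; "tcp_pos": TCP position; "orientation": TCP orientation; "wrist_force": force on the tool from outside, world axes, zero at the start; "ft_torque": the same for the moment, N m; "finger_gap": finger opening in m; "grip_force": force on a finger pad.
Only numpy, scipy, OpenCV 4.12 (cv2) and the standard library are available. Lean on these libraries where they do the work, as an engineer would, in place of code of your own. Each camera call takes 0.05 s, during which the arm holds its last target. There are 200 camera calls.

## Working session

There is one attempt and no reset: what is moved stays moved. The work goes in short steps, Python scripts to look and compute and a tool call to move; the robot and the scene stay as the last step left them, time stands still between calls to the robot, and variables do not carry over. Pictures are saved under pics/ and viewed, at most 10 in all, crops included, and the job is handed in when it is done.

Besides the shell and the picture viewer there is one more tool, called by a JSON object that holds its "method" and its "body", one argument or row to a line. jog_arm: Moves the arm, as the interface text tells. Shift numbers are shares of 0.2 m and turn numbers shares of 90 degrees, none past 1 either way. Its arguments: {"type":"object","properties":{"motion":{"type":"array","items":{"type":"number"}},"newtons":{"type":"number"}},"required":["motion"]}

```bash
mkdir -p pics; python3 - <<'E'
from workcell import env, read_camera, get_calibration
import cv2,numpy as np
for n in("scene","top"):
    im=read_camera(n); cv2.imwrite(f"pics/{n}0.png",im[:,:,::-1]); c=get_calibration(n)
    print(n,{k:np.round(v,4).tolist() for k,v in c.items()})
s=env.get_state();print(s)
E
```

```text
scene {'fx': 468.1832, 'fy': 468.1832, 'cx': 247.9385, 'cy': 191.3406, 'world_from_camera': [[0.8346, -0.4271, 0.3478, 0.1913], [-0.5505, -0.627, 0.5512, -0.6842], [-0.0174, -0.6515, -0.7584, 1.0714], [0.0, 0.0, 0.0, 1.0]]}
top {'fx': 365.779, 'fy': 365.779, 'cx': 253.2732, 'cy': 199.7451, 'world_from_camera': [[0.0033, -0.9916, 0.1291, 0.5165], [-1.0, -0.0044, -0.0078, -0.0289], [0.0083, -0.1291, -0.9916, 1.0805], [0.0, 0.0, 0.0, 1.0]]}
{'clock': 0.1, 'joint_pos': array([ 1.07142238e+00,  3.13955338e-01,  4.50770452e-02,  1.30363707e+00,
       -2.20845578e-05,  1.43121453e+00]), 'qvel': array([ 0.00070315, -0.00177136,  0.00257544, -0.0010107 , -0.00044243,
        0.00014607]), 'tau': array([ 4.07022293e-03, -4.81725490e+01,  2.99243939e+01,  1.26292370e-02,
       -7.19145532e-05,  1.72154625e-05]), 'tcp_pos': array([0.20221926, 0.5377553 , 0.23047463]), 'orientation': array([-2.59466697e-04,  1.78927248e-01,  9.83861932e-01, -8.19495977e-04]), 'wrist_force': array([ 0.82275499, -0.39922525,  0.11154462]), 'ft_torque': array([ 0.05252421, -0.01459582,  0.00372586]), 'grip_force': 0.0, 'finger_gap': 0.08539089062675986}
```

View pics/scene0.png

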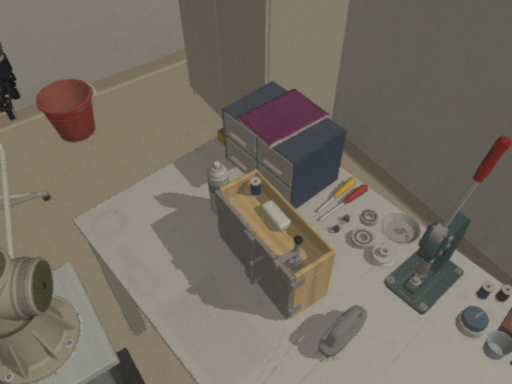

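View pics/top0.png

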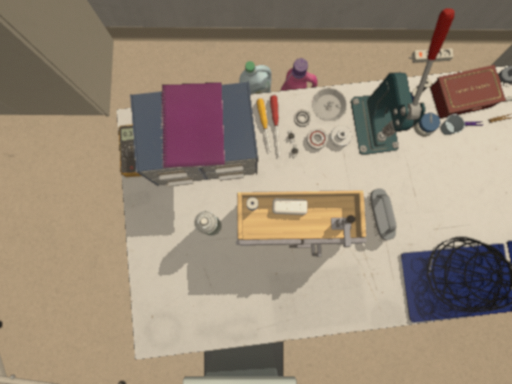

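The scene picture shows the cupboard mid-table with its latch ball near (298,240). In the top picture its rim runs from (238,192) to (366,243), with the latch near (350,220), the can at (207,222) and the brush at (384,213). I'll enlarge both for exact corners.

```bash
python3 - <<'E'
import cv2,numpy as np
a=cv2.imread("pics/top0.png")[180:270,190:410]; b=cv2.imread("pics/scene0.png")[150:350,190:390]
cv2.imwrite("pics/topc.png",cv2.resize(a,None,fx=3.6,fy=3.6,interpolation=cv2.INTER_CUBIC))
cv2.imwrite("pics/scenec.png",cv2.resize(b,None,fx=3,fy=3,interpolation=cv2.INTER_CUBIC))
E
```

```text
(no output)
```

View pics/topc.png

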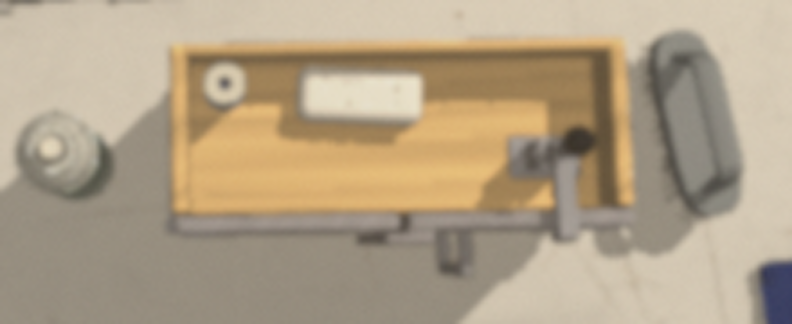

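View pics/scenec.png

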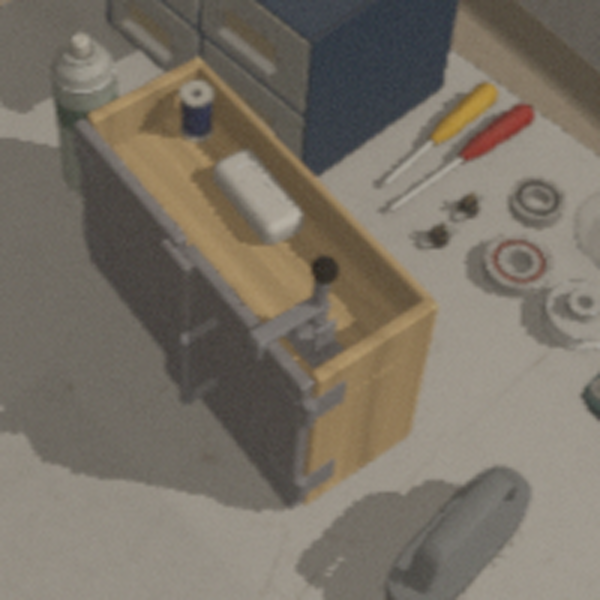

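Top crop: rim corners at about (171,45), (626,38), (168,233), (634,228), ball at (579,140). Scene crop: back corners (200,60) and (436,305), front-left leaf (78,122), ball at (325,269). I'll fit the cupboard pose and triangulate the ball and corners.

```bash
cat > h.py <<'E'
import numpy as np
from scipy.optimize import least_squares
from scipy.spatial.transform import Rotation as R
from workcell import env, read_camera, get_calibration
def proj(n,P):
    c=get_calibration(n);T=np.linalg.inv(c["world_from_camera"]);q=np.atleast_2d(P)@T[:3,:3].T+T[:3,3]
    return np.c_[c["fx"]*q[:,0]/q[:,2]+c["cx"],c["fy"]*q[:,1]/q[:,2]+c["cy"]]
def tri(d): # {cam:(u,v)}
    f=lambda p:np.concatenate([proj(n,p)[0]-d[n] for n in d])
    r=least_squares(f,[.5,0,.2]);return r.x,np.abs(r.fun).max()
def w(p,X):
    c,s=np.cos(p[2]),np.sin(p[2]);X=np.atleast_2d(X);return np.c_[p[0]+c*X[:,0]-s*X[:,1],p[1]+s*X[:,0]+c*X[:,1],X[:,2]]
E
python3 - <<'E'
from h import *
t=lambda u,v:np.array([190+(u+.5)/3.6-.5,180+(v+.5)/3.6-.5]); s=lambda u,v:np.array([190+(u+.5)/3-.5,150+(v+.5)/3-.5])
names=["BL","BR","FL","FR","ball"]
X=np.array([[.058,.155,.2],[.058,-.155,.2],[-.07,.153,.2],[-.07,-.153,.2],[-.02,-.106,.248]])
A=np.array([t(171,43),t(626,38),t(168,233),t(634,228),t(579,140)])
B=np.array([s(200,58),s(436,305),s(78,122),s(303,392),s(325,269)])
for n,a,b in zip(names,A,B): print(n,*[np.round(v,4) for v in tri({"top":a,"scene":b})])
f=lambda p:np.r_[(proj("top",w(p,X))-A).ravel(),(proj("scene",w(p,X))-B).ravel()]
r=least_squares(f,[.5,0,0],loss="soft_l1");p=r.x;print(p,np.round(f(p).reshape(-1,2),1).tolist())
print("can/spool/soap/brush")
print(tri({"top":t(48,148),"scene":s(80,43)}),tri({"top":t(225,84),"scene":s(197,90)}),tri({"top":t(362,93),"scene":s(250,180)}))
print("brush r",tri({"top":t(695,120),"scene":s(470,550)}))
st=env.get_state();q=st["orientation"];print(R.from_quat(q[[1,2,3,0]]).as_matrix().round(3))
E
```

```text
BL [0.652  0.0035 0.1956] 0.1701
BR [ 0.6546 -0.3044  0.1998] 0.4777
FL [0.5264 0.0032 0.1936] 1.3887
FR [ 0.5289 -0.3068  0.1986] 0.4535
ball [ 0.5827 -0.2578  0.2478] 0.075
[ 0.59671583 -0.1519623   0.01673943] [[-0.2, -0.5], [0.4, -0.6], [1.9, -0.3], [0.1, -0.6], [0.3, 1.8], [-0.2, -1.3], [1.9, -0.3], [-1.7, -0.3], [-0.4, -0.6], [-1.5, 1.0]]
can/spool/soap/brush
(array([0.58109173, 0.08693738, 0.18427233]), np.float64(0.18965077140853737)) (array([ 0.62329704, -0.03349137,  0.20633047]), np.float64(0.4097055180610596)) (array([ 0.61650356, -0.12551069,  0.18814716]), np.float64(1.010719428991024))
brush r (array([ 0.61958647, -0.41512523,  0.02396785]), np.float64(0.9263186235577621))
[[-0.936  0.352 -0.001]
 [ 0.352  0.936 -0.002]
 [ 0.    -0.002 -1.   ]]
```

{"method": "jog_arm", "body": {
  "motion": [-0.855, -0.427, -0.4, 0, 0, -0.229, 0, -0.855, -0.427, -0.4, 0, 0, -0.229, 0, -0.855, -0.427, -0.4, 0, 0, -0.229, 0, -0.855, -0.427, -0.4, 0, 0, -0.229, 0, -0.855, -0.427, -0.4, 0, 0, -0.229, 0]
}}

```text
clock: 0.72
tcp_pos: [0.3338, 0.3971, 0.3119]
orientation: [0.0, 0.002, 1.0, 0.0]
wrist_force: [-1.0, -0.1, -0.0]
finger_gap: -0.0003
grip_force: 0.0
```

{"method": "jog_arm", "body": {
  "motion": [-0.43, -0.98, 0, 0, 0, 0, 0, -0.43, -0.98, 0, 0, 0, 0, 0, -0.43, -0.98, 0, 0, 0, 0, 0, -0.43, -0.98, 0, 0, 0, 0, 0, -0.43, -0.98, 0, 0, 0, 0, 0]
}}

```text
clock: 1.35
tcp_pos: [0.4184, 0.2014, 0.3104]
orientation: [-0.001, 0.001, 1.0, -0.0]
wrist_force: [-0.2, 0.5, -0.1]
finger_gap: 0.0001
grip_force: 0.0
```

{"method": "jog_arm", "body": {
  "motion": [-0.3, -1, 0, 0, 0, 0, 0, -0.3, -1, 0, 0, 0, 0, 0, -0.3, -1, 0, 0, 0, 0, 0, -0.3, -1, 0, 0, 0, 0, 0, -0.3, -1, 0, 0, 0, 0, 0]
}}

```text
clock: 1.98
tcp_pos: [0.4786, 0.0024, 0.3104]
orientation: [-0.001, 0.0, 1.0, 0.0]
wrist_force: [-0.4, -0.1, 0.0]
finger_gap: -0.0
grip_force: 0.0
```

{"method": "jog_arm", "body": {
  "motion": [-0.1, -1, 0, 0, 0, 0, 0, -0.1, -1, 0, 0, 0, 0, 0, -0.1, -1, 0, 0, 0, 0, 0, -0.1, -1, 0, 0, 0, 0, 0, -0.1, -1, 0, 0, 0, 0, 0]
}}

```text
clock: 2.6
tcp_pos: [0.4986, -0.1966, 0.3107]
orientation: [-0.0, -0.0, 1.0, 0.001]
wrist_force: [-1.0, -0.1, -0.3]
finger_gap: 0.0002
grip_force: 0.0
```

{"method": "jog_arm", "body": {
  "motion": [-0.16, -0.305, 0, 0, 0, 0, 0, -0.16, -0.305, 0, 0, 0, 0, 0, -0.16, -0.305, 0.37, 0, 0, 0, 0, -0.16, -0.305, 0.37, 0, 0, 0, 0, -0.16, -0.305, 0.37, 0, 0, 0, 0, -0.16, -0.305, 0.37, 0, 0, 0, 0]
}}

```text
clock: 3.35
tcp_pos: [0.532, -0.259, 0.2405]
orientation: [0.002, -0.0, 1.0, -0.001]
wrist_force: [0.7, 0.1, -0.3]
finger_gap: 0.0002
grip_force: 0.0
```

```bash
python3 - <<'E'
from h import *
import cv2
s=env.get_state();print(s["tcp_pos"].round(4),s["wrist_force"])
a=cv2.resize(read_camera("scene")[150:350,190:390],None,fx=2.4,fy=2.4,interpolation=2);b=cv2.resize(read_camera("wrist"),(640,480))[:,::1]
b=cv2.resize(b,(320,240));o=np.zeros((480,800,3),np.uint8);o[:,:480]=a;o[:240,480:]=b
cv2.imwrite("pics/p1.png",o[:,:,::-1])
E
```

```text
[ 0.532  -0.259   0.2405] [ 0.68174436  0.07853871 -0.3346852 ]
```

View pics/p1.png

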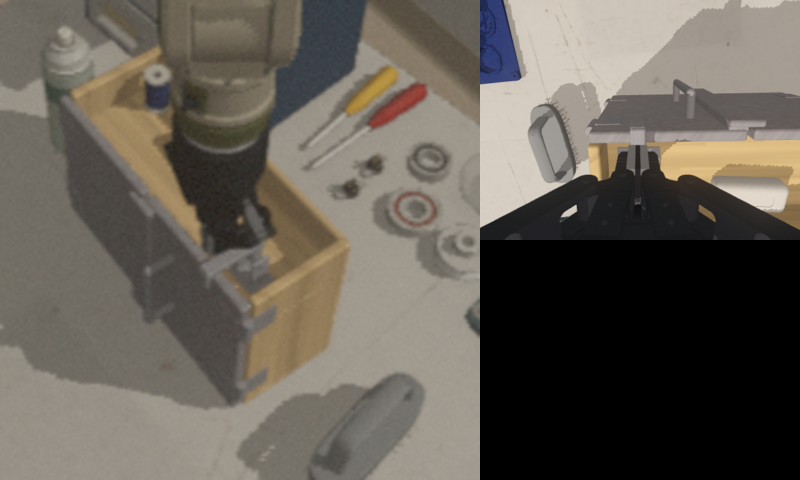

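The picture shows the closed fingers over the latch arm, centred on it (wrist view col 637) and in front of the ball. Now I push.

{"method": "jog_arm", "body": {
  "motion": [-0.06, 0, 0.0, 0, 0, 0, 0, -0.12, 0, 0.01, 0, 0, 0, 0, -0.17, 0, 0.02, 0, 0, 0, 0, -0.22, 0, 0.03, 0, 0, 0, 0, -0.26, 0, 0.045, 0, 0, 0, 0, -0.3, 0, 0.06, 0, 0, 0, 0, -0.34, 0, 0.075, 0, 0, 0, 0, -0.37, 0, 0.085, 0, 0, 0, 0, -0.37, 0, 0.085, 0, 0, 0, 0, -0.37, 0, 0.085, 0, 0, 0, 0]
}}

```text
clock: 4.7
tcp_pos: [0.6047, -0.259, 0.2204]
orientation: [0.0, 0.0, 1.0, -0.0]
wrist_force: [-0.1, -0.6, -0.2]
finger_gap: -0.0003
grip_force: 0.0
```

{"method": "jog_arm", "body": {
  "motion": [0.25, 0, -0.2, 0, 0, 0, 0, 0.25, 0, -0.4, 0, 0, 0, 0, 0.25, 0, -0.4, 0, 0, 0, 0, 0.25, 0.7, -0.4, 0, 0, 0, 0, 0.25, 0.7, -0.4, 0, 0, 0, 0, 0.25, 0.7, -0.4, 0, 0, 0, 0, 0.25, 0.7, -0.4, 0, 0, 0, 0]
}}

```text
clock: 5.58
tcp_pos: [0.5546, -0.1181, 0.3002]
orientation: [0.0, -0.001, 1.0, -0.0]
wrist_force: [0.1, 0.7, 0.4]
finger_gap: 0.0
grip_force: 0.0
```

```bash
python3 - <<'E'
from h import *
import cv2
s=env.get_state();print(s["tcp_pos"].round(4),s["wrist_force"])
a=cv2.resize(read_camera("scene")[150:350,190:390],None,fx=2.4,fy=2.4,interpolation=2)
b=cv2.resize(read_camera("top")[180:270,300:410],(320,262),interpolation=2)
o=np.zeros((480,800,3),np.uint8);o[:,:480]=a;o[:262,480:]=b
cv2.imwrite("pics/p2.png",o[:,:,::-1])
E
```

```text
[ 0.5546 -0.1181  0.3002] [0.1025903  0.72344922 0.38566592]
```

View pics/p2.png

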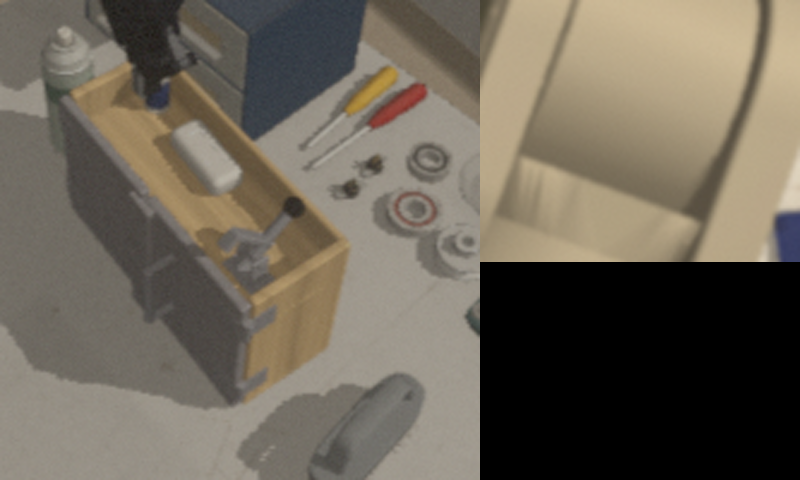

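The latch has tipped well back: the ball is now at (292,207) in the crop and the arm is raised. Next I insert behind the cover leaf.

{"method": "jog_arm", "body": {
  "motion": [-0.035, -0.33, 0, 0, 0, 0, 0, -0.035, -0.33, 0, 0, 0, 0, 0, -0.035, -0.33, 0.2, 0, 0, 0, 0, -0.035, -0.33, 0.4, 0, 0, 0, 0, -0.035, -0.33, 0.61, 0, 0, 0, 0, -0.035, -0.33, 0.61, 0, 0, 0, 0, -0.035, -0.33, 0.61, 0, 0, 0, 0]
}}

```text
clock: 6.55
tcp_pos: [0.562, -0.1858, 0.1797]
orientation: [0.001, 0.001, 1.0, -0.0]
wrist_force: [-0.2, -0.2, 0.3]
finger_gap: 0.0002
grip_force: 0.0
```

```bash
python3 - <<'E'
from h import *
s=env.get_state();p0=s["tcp_pos"];print(p0.round(4),s["wrist_force"].round(2))
p=[.597,-.152,.012]
for name,sg in(("cover",-1),("tucked",1)):
    h=w(p,[-.064,sg*.153,.2])[0]
    for th in np.arange(0,1.85,.2):
        # own frame: leaf dir from hinge d, inward normal n
        d=np.array([-np.sin(th),-sg*np.cos(th)]);n=np.array([np.cos(th),-sg*np.sin(th)])
        half=11*abs(np.cos(th))+14.5*abs(np.sin(th))
        q=.115*d+(6+half)/1000*n
        print(name,round(th,2),np.round(h[:2]+q,3))
E
```

```text
[ 0.562  -0.1858  0.1797] [-0.21 -0.23  0.3 ]
cover 0.0 [ 0.552 -0.191]
cover 0.2 [ 0.531 -0.189]
cover 0.4 [ 0.51  -0.191]
cover 0.6 [ 0.489 -0.198]
cover 0.8 [ 0.469 -0.208]
cover 1.0 [ 0.451 -0.223]
cover 1.2 [ 0.436 -0.242]
cover 1.4 [ 0.425 -0.264]
cover 1.6 [ 0.419 -0.288]
cover 1.8 [ 0.418 -0.31 ]
tucked 0.0 [ 0.548 -0.115]
tucked 0.2 [ 0.528 -0.116]
tucked 0.4 [ 0.506 -0.114]
tucked 0.6 [ 0.485 -0.108]
tucked 0.8 [ 0.465 -0.097]
tucked 1.0 [ 0.447 -0.082]
tucked 1.2 [ 0.432 -0.063]
tucked 1.4 [ 0.422 -0.041]
tucked 1.6 [ 0.416 -0.017]
tucked 1.8 [0.414 0.004]
```

{"method": "jog_arm", "body": {
  "motion": [0.08, -0.01, 0, 0, 0, 0, 0, 0.155, -0.015, 0, 0, 0, 0, 0, 0.21, -0.02, 0, 0, 0, 0, 0, 0.26, -0.025, 0, 0, 0, 0, 0, 0.31, -0.04, 0, 0, 0, 0, 0, 0.365, -0.06, 0, 0, 0, 0, 0, 0.42, -0.085, 0, 0, 0, 0, 0, 0.465, -0.11, 0, 0, 0, 0, 0, 0.51, -0.145, 0, 0, 0, 0, 0, 0.555, -0.185, 0, 0, 0, 0, 0, 0.6, -0.235, 0, 0, 0, 0, 0, 0.6, -0.235, 0, 0, 0, 0, 0]
}}

```text
clock: 8.05
tcp_pos: [0.4405, -0.2327, 0.1782]
orientation: [-0.0, 0.001, 1.0, 0.0]
wrist_force: [0.4, -0.1, -0.4]
finger_gap: 0.0
grip_force: 0.0
```

{"method": "jog_arm", "body": {
  "motion": [0.03, -0.045, 0, 0, 0, 0, 0, 0.06, -0.1, 0, 0, 0, 0, 0, 0.085, -0.155, 0, 0, 0, 0, 0, 0.1, -0.215, 0, 0, 0, 0, 0, 0.115, -0.275, 0, 0, 0, 0, 0, 0.12, -0.33, 0, 0, 0, 0, 0, 0.12, -0.33, 0, 0, 0, 0, 0, 0.12, -0.33, 0, 0, 0, 0, 0]
}}

```text
clock: 9.05
tcp_pos: [0.4172, -0.2979, 0.1782]
orientation: [-0.0, 0.0, 1.0, 0.0]
wrist_force: [-0.0, -0.7, 0.2]
finger_gap: 0.0
grip_force: 0.0
```

{"method": "jog_arm", "body": {
  "motion": [0, 0.2, 0, 0, 0, 0, 0, 0, 0.2, -0.3, 0, 0, 0, 0, 0, 0.2, -0.65, 0, 0, 0, 0, 0, 0.9, -0.65, 0, 0, 0, 0, 0, 0.9, -0.65, 0, 0, 0, 0, 0, 0.9, -0.65, 0, 0, 0, 0, 0, 0.9, -0.65, 0, 0, 0, 0]
}}

```text
clock: 9.93
tcp_pos: [0.4175, -0.1171, 0.3086]
orientation: [0.0, -0.001, 1.0, -0.0]
wrist_force: [-0.5, 0.1, 0.3]
finger_gap: 0.0002
grip_force: 0.0
```

```bash
python3 - <<'E'
from h import *
import cv2
s=env.get_state();print(s["tcp_pos"].round(4),s["wrist_force"])
a=cv2.resize(read_camera("scene")[150:350,190:390],None,fx=2.4,fy=2.4,interpolation=2)
b=cv2.resize(read_camera("top")[150:342,180:436],(320,240),interpolation=2)
o=np.zeros((480,800,3),np.uint8);o[:,:480]=a;o[:240,480:]=b
cv2.imwrite("pics/p3.png",o[:,:,::-1])
E
```

```text
[ 0.4175 -0.1171  0.3086] [-0.49913114  0.14952621  0.25214894]
```

View pics/p3.png

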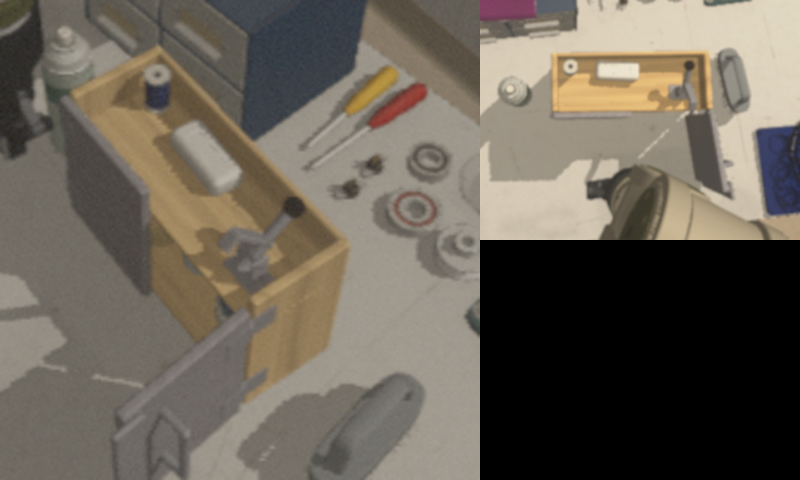

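The cover leaf stands well past square (inset, about (688,110) to (728,190)); the tucked leaf is still shut and the stock is untouched. Now the tucked leaf.

{"method": "jog_arm", "body": {
  "motion": [-0.71, 0, 0, 0, 0, 0, 0, -0.71, 0, 0, 0, 0, 0, 0, -0.71, 0, 0, 0, 0, 0, 0, -0.71, 0, 0, 0, 0, 0, 0, -0.71, 0, 0.3, 0, 0, 0, 0, -0.71, 0, 0.5, 0, 0, 0, 0, -0.71, 0, 0.65, 0, 0, 0, 0, -0.71, 0, 0.65, 0, 0, 0, 0, -0.71, 0, 0.65, 0, 0, 0, 0]
}}

```text
clock: 11.15
tcp_pos: [0.5596, -0.1188, 0.1798]
orientation: [0.001, 0.001, 1.0, -0.0]
wrist_force: [0.4, -0.5, 0.9]
finger_gap: 0.0004
grip_force: 0.0
```

{"method": "jog_arm", "body": {
  "motion": [0.08, 0, 0, 0, 0, 0, 0, 0.155, 0.005, 0, 0, 0, 0, 0, 0.21, 0.01, 0, 0, 0, 0, 0, 0.26, 0.015, 0, 0, 0, 0, 0, 0.315, 0.03, 0, 0, 0, 0, 0, 0.37, 0.045, 0, 0, 0, 0, 0, 0.42, 0.07, 0, 0, 0, 0, 0, 0.47, 0.1, 0, 0, 0, 0, 0, 0.515, 0.135, 0, 0, 0, 0, 0, 0.56, 0.175, 0, 0, 0, 0, 0, 0.6, 0.22, 0, 0, 0, 0, 0, 0.6, 0.22, 0, 0, 0, 0, 0]
}}

```text
clock: 12.65
tcp_pos: [0.4383, -0.073, 0.1782]
orientation: [-0.001, -0.0, 1.0, 0.0]
wrist_force: [-0.3, -0.2, -0.2]
finger_gap: -0.0
grip_force: 0.0
```

{"method": "jog_arm", "body": {
  "motion": [0.03, 0.045, 0, 0, 0, 0, 0, 0.06, 0.1, 0, 0, 0, 0, 0, 0.085, 0.155, 0, 0, 0, 0, 0, 0.1, 0.215, 0, 0, 0, 0, 0, 0.115, 0.275, 0, 0, 0, 0, 0, 0.12, 0.33, 0, 0, 0, 0, 0, 0.12, 0.33, 0, 0, 0, 0, 0, 0.12, 0.33, 0, 0, 0, 0, 0]
}}

```text
clock: 13.65
tcp_pos: [0.4153, -0.0077, 0.1782]
orientation: [-0.0, -0.0, 1.0, 0.0]
wrist_force: [-0.1, -0.6, -0.5]
finger_gap: -0.0002
grip_force: 0.0
```

{"method": "jog_arm", "body": {
  "motion": [0, -0.25, 0, 0, 0, 0, 0, 0, -0.25, -0.3, 0, 0, 0, 0, 0, -0.25, -0.7, 0, 0, 0, 0, 0, -0.25, -0.7, 0, 0, 0, 0, 0, -0.25, -0.7, 0, 0, 0, 0, 0, -0.25, -0.7, 0, 0, 0, 0]
}}

```text
clock: 14.4
tcp_pos: [0.4149, -0.0579, 0.317]
orientation: [-0.001, 0.0, 1.0, 0.0]
wrist_force: [0.8, 0.0, -0.3]
finger_gap: -0.0002
grip_force: 0.0
```

```bash
python3 - <<'E'
from h import *
import cv2
s=env.get_state();print(s["tcp_pos"].round(4),s["wrist_force"])
a=cv2.resize(read_camera("scene")[150:350,190:390],None,fx=2.4,fy=2.4,interpolation=2)
b=cv2.resize(read_camera("top")[150:342,180:436],(320,240),interpolation=2)
o=np.zeros((480,800,3),np.uint8);o[:,:480]=a;o[:240,480:]=b
cv2.imwrite("pics/p4.png",o[:,:,::-1])
E
```

```text
[ 0.4149 -0.0579  0.317 ] [ 0.81359743  0.04177349 -0.33523353]
```

View pics/p4.png

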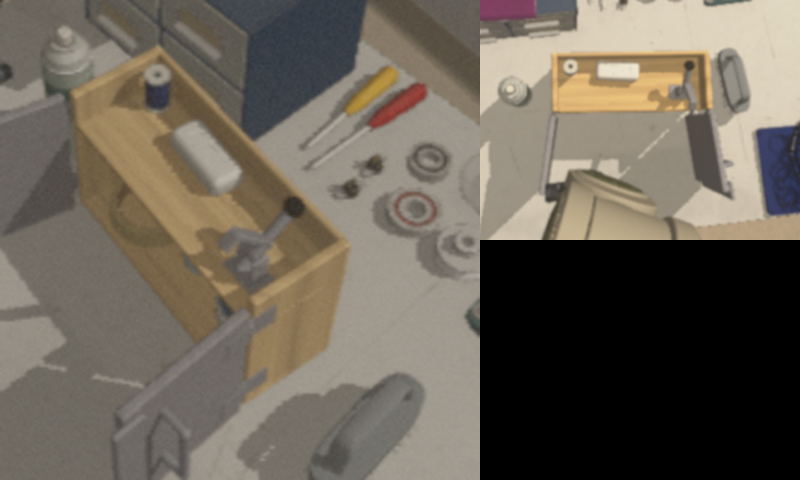

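Both leaves now stand past square (inset: left from (554,115) to (546,195), right from (690,112) to (728,195)). The tool is clear at z = 0.317 and nothing else has moved, so I'm handing in.

```bash
python3 -c "
from workcell import env
print(env.hand_in())"
```

```text
the job is handed in; nothing more can be done
None
```

I tipped the latch up, then opened the cover leaf and after it the tucked leaf; the last picture shows both past square with the soap, spool, brush and spray can unmoved, and I handed the job in at about 14.5 s, though the hand-in reported no verdict.

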